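# Open the sample chamber

### The arm

A 6-joint arm with a two-finger parallel gripper is mounted at the origin on a cart in front of the work surface, level with it; the furniture and walls round the work are solid. World frame = base frame: x ahead of the robot, y to its left, z up, the work surface at z = 0. Lengths are in m, angles in rad, forces in N, time in s.
With the tool pointing down it reaches from about 0.35 to 0.775 m from the base axis. Payload 5.5 kg.
Tool frame: the origin (TCP) lies between the finger pads; the fingertips stand 11 mm ahead of it and the grasp point (between the pads) lies 8 mm behind it; z points along the fingers, y is the direction in which the jaws open and shut (so a half turn about z gives the same grasp; the last joint's range is limited). The gripper opens to 85 mm and grips with 20 to 120 N. Pads are 22 mm wide; open, the fingers measure 114 mm over their backs; the gripper's body (76 mm by 85 mm) begins 54 mm behind the grasp point. The pads swing forward as they close: fully open they stand 13 mm farther back than shut.
Start: joints at [1.006, 0.313, 0.046, 1.304, 0, 1.431], TCP at [0.237, 0.524, 0.214] pointing down, gripper open.
Joint ranges: [-2.76, 2.76], [-0.86, 1.69], [-1.03, 1.26], [-2.2, 2.34], [-1.47, 1.5], [-3.14, 3.14]. Speed limits (rad/s): [2.57, 2.57, 3.14, 3.14, 3.14, 3.14].

### API

Orientations are given as a unit quaternion [x, y, z, w].
In Python, from workcell import * gives the robot as it stands. The module is installed in compiled form; this text tells all that it offers.
- The arm moves only by the tool send_rows, never from a script. Its argument "deltas" is text: rows parted by semicolons, each of 7 numbers parted by spaces: the shift along the tool's x, y, z scaled (see below), then the turn, a rotation vector about the tool's x, y, z scaled (see below), then the opening, from 0 (shut) to 1 (fully open). In form: tx ty tz rx ry rz grip; .... A call has exactly 8 rows; each row shifts and turns the commanded pose from where the row before left it, along the tool's axes as they then stand; what a row does not reach is not made up. The controller multiplies each number of a shift by 0.2 m and each number of a turn by 30 degrees. A row lasts 1/8 s, in which the tool goes at most 62.5 mm and 10.7 degrees, less where a joint would pass 70% of its speed; a pose out of reach is approached as far as the arm can. A call with a number of a shift or a turn outside -1 to 1 is refused whole. A call with a gripper value outside its range is refused whole. The fingers move at their own pace and stop on an object; "newtons" is the grip in N (left out, the last holds). Time passes only in rows, so rows that do not move let the fingers close, or fill a call up. It gives the time, the measured TCP pose, the force and the opening at its end, in the units of the state.
- sense(): the state, without advancing time (a new reading comes with each control period).
- snapshot(name): name is "side" or "top"; returns (picture, depth): 480x640x3 uint8, red, green, blue; 480x640 float32, m along the optical axis (not along the pixel's ray), 0 where there is no reading.
- camera_params(name): a dict with "fov_y" (degrees; the focal length in pixels is half the picture's height over the tangent of half this angle, whatever the lens; pixels are square), "cx", "cy" (the principal point, pixels), "R" (3x3) and "t" (3): a world point X has camera coordinates R X + t. Camera axes: x right, y down, z forward; pixel columns grow to the right and rows downward; lengths in m; the calibration is good to about 2 mm. A picture is of the moment at which its call begins. camera_params takes no time and is no camera call.
- close_job(): hands the job in, once; it reports no verdict.
The state is a dict: "time": time; "q": joint angles; "joint_vel": joint speeds; "effort": joint torques, N m; "tool_pos": TCP position; "orientation": TCP orientation; "contact_force": force on the tool from outside, world axes, zero at the start; "ft_torque": the same for the moment, N m; "opening": opening from 0.0 (shut) to 1.0 (fully open).
Only numpy, scipy, OpenCV 4.12 (cv2) and the standard library are available. Lean on these libraries where they do the work, as an engineer would, in place of code of your own. Each camera call takes 0.05 s, during which the arm holds its last target.

### The job

Open the sample chamber so that the box inside can be reached: move the bottles that stand in the door's swing to free places on the worktop, push the red safety catch sideways all the way to its released end, and only after that swing the door out, with the hoop handle on its top edge as the pull, until it stands open at a right angle or wider. No bottle may be toppled or pressed against the door or the chamber, all must end standing upright on the worktop, and the glass flask must be left where it is.

Things in the scene. Friction and masses are not known exactly. Their poses are not given: they have to be found in the camera images.
- chamber: White bench-top sample chamber, fixed to the worktop. Origin: under its centre, on the worktop; z up; its front (door side) faces its own -x. Case: x -65 to +65 mm, y -135 to +115 mm, flat roof at z 125 mm. Door and catch add up to 22 mm in front of the case (to x -87 mm).
- door (a joint): Grey-framed clear door on the front, upright hinge at its left (+y) end. 0 = shut, grows as the free (-y) end swings out to the robot; 1.57 = square to the front, stop 1.75 rad. 190 mm from axis to free end, 12 mm thick, z 12 to 123 mm: it sweeps a 191 mm radius just above the worktop. Light friction (0.12 N m), stays where left. The locked catch blocks it.
- door_hinge (a point): Point on the door's hinge axis, 67 mm above the worktop; in the chamber's frame at x -73, y +108 mm. Axes as the chamber's.
- handle_bar (a point): Middle of the main handle: steel hoop on the door's top edge, level bar 10 mm thick, 70 mm long, centre line 165 mm above the worktop (40 over the roof), upright legs at its ends. It is straight above the door, 125 mm from the hinge axis, and moves with it. Shut, it stands 8 mm before the case; behind it (chamber's +x) the roof is free, so it can be hooked from behind.
- catch (a joint): Safety catch, slides sideways at the front right of the chamber's roof. 0 = locked (its steel tongue bends down in front of the door's free edge); grows as it slides to the chamber's -y, away from the door; 0.036 m = end stop, fully released. Below about 0.022 the door is blocked. Friction 1.5 N, stays where left. Starts at 0 to 0.006.
- catch_tab (a point): Middle of the catch's red upright tab, 26 mm along the chamber's x, 12 mm along y, from the roof track up to 165 mm above the worktop (this point: 150 mm). At 0 it is at x -20, y -70 mm in the chamber's frame. The roof on its +y side is free.
- brown_bottle_mid (a point): Loose brown glass bottle with a black screw cap: 54 mm across, 125 mm tall, standing; point on its axis half-way up (62.5 mm above its foot), z along its axis upward. The cap is 35 mm across and the top 22 mm of it.
- flat_bottle_mid (a point): Loose shorter white bottle with a blue screw cap and red label band: 60 mm across, 120 mm tall, standing; point on its axis half-way up (60 mm above its foot), z along its axis upward. The cap is 40 mm across and the top 20 mm of it.
- pp_bottle_mid (a point): Loose taller white bottle with a blue screw cap and red label band: 64 mm across, 130 mm tall, standing; point on its axis half-way up (65 mm above its foot), z along its axis upward. The cap is 43 mm across and the top 20 mm of it.
- flask_mid (a point): Bystander: loose round flat-bottomed glass flask with cork, 66 mm across, 149 mm tall, to the left of the chamber; point on its axis half-way up. Leave it alone.
- cap_vial_1: Bystander: fixed small vial with blue cap, 27 mm across, 56 mm tall, to the right; origin under its centre.
- tray: Bystander: fixed shallow white tray, 102 x 121 mm, 28 mm tall, at the front left; origin under its centre.
- beaker: Bystander: fixed glass beaker, 102 mm across, 121 mm tall, right of the chamber at the back; origin under its centre.
Not all that is in view belongs to the job. What is shaped like the part that bears pp_bottle_mid but green is not meant. There is more than one size of the part that bears brown_bottle_mid; the job needs the larger.

How it is judged:
By the outcome, as a careful person would: the job done as asked, in the order asked, and still so for the second after the job is handed in, with the robot touching nothing.
It also fails if it takes over 62 s, if anything falls off the work surface, if the arm or the gripper's body presses on something with over 40 N, if the wrist force passes 120 N, or if a joint passes its speed limit or range.

## Working session

There is one attempt and no reset: what is moved stays moved. The work goes in short steps, Python scripts to look and compute and a tool call to move; the robot and the scene stay as the last step left them, time stands still between calls to the robot, and variables do not carry over. Pictures are saved under pics/ and viewed, and the job is handed in when it is done.

Besides the shell and the picture viewer there is one more tool, called as name(argument=value, ...), one argument or row to a line, values as JSON. send_rows: Moves the arm, as the interface text tells. Shifts and turns lie within -1 to 1; 1 stands for 0.2 m of shift or 30 degrees of turn. Its arguments: {"type":"object","properties":{"deltas":{"type":"string"},"newtons":{"type":"number"}},"required":["deltas"]}

```bash
mkdir -p pics && python3 - <<'E'
from workcell import *
import cv2,numpy as np
print(sense())
for n in ("side","top"):
    p,d=snapshot(n); cv2.imwrite(f"pics/{n}0.png",p[:,:,::-1]); np.save(f"pics/{n}0.npy",d); np.save(f"pics/{n}0rgb.npy",p)
    print(n,camera_params(n))
E
```

```text
{'time': 0.0, 'q': array([ 1.00638746e+00,  3.13976955e-01,  4.49934777e-02,  1.30360498e+00,
       -1.49641678e-05,  1.43121432e+00]), 'joint_vel': array([ 0.00038057, -0.00048946, -0.00083286,  0.00045089,  0.00076396,
        0.00068704]), 'effort': array([-8.12183607e-04, -4.80624354e+01,  2.98532796e+01,  1.94638758e-02,
       -1.55298671e-04, -5.26145953e-06]), 'tool_pos': array([0.23670699, 0.52342783, 0.21292817]), 'orientation': array([ 2.10819607e-01,  9.77524573e-01, -8.43703492e-04, -3.01914293e-04]), 'contact_force': array([-0.71247288,  0.30284335,  0.5442645 ]), 'ft_torque': array([-0.02500633, -0.01996996,  0.03207619]), 'opening': 0.9983291109053101}
side {'fov_y': 44.62660128570015, 'cx': 331.59585403889065, 'cy': 236.19759861079845, 'R': array([[ 0.98513206, -0.17112572, -0.0151922 ],
       [-0.0860419 , -0.41490998, -0.90578502],
       [ 0.14869972,  0.89362503, -0.42346511]]), 't': array([-0.54337343,  0.18478091,  1.33014912])}
top {'fov_y': 47.24638144991643, 'cx': 317.0354653760548, 'cy': 242.0073197040438, 'R': array([[ 0.0738452 , -0.9972508 ,  0.00614253],
       [-0.97580836, -0.0735256 , -0.20589324],
       [ 0.20577883,  0.0092103 , -0.97855518]]), 't': array([0.00357826, 0.56779237, 1.34229651])}
```

View pics/side0.png

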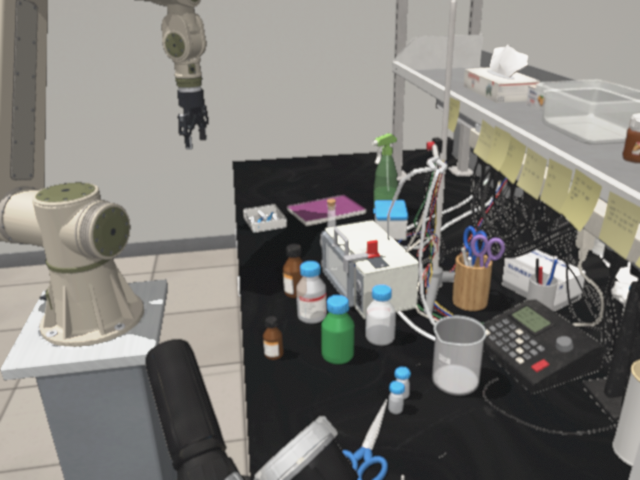

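View pics/top0.png

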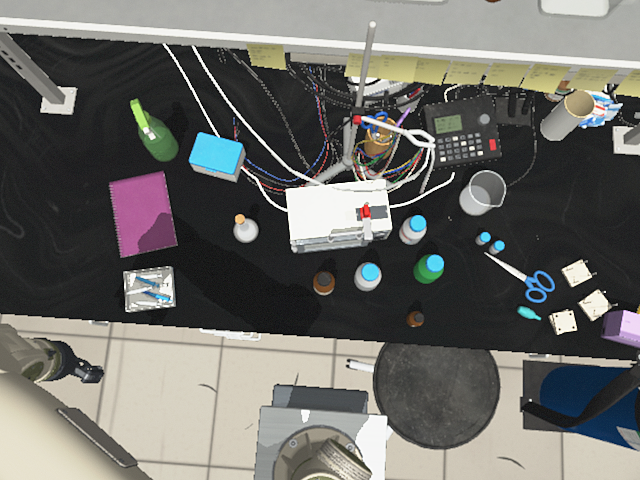

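```bash
cat > h.py <<'E'
import cv2,numpy as np
from workcell import *
def K(n):
    c=camera_params(n); f=240/np.tan(np.radians(c['fov_y']/2)); return f,c['cx'],c['cy'],np.array(c['R']),np.array(c['t'])
def pz(n,u,v,z):
    f,cx,cy,R,t=K(n); r=R.T@np.array([(u-cx)/f,(v-cy)/f,1]); o=-R.T@t; return o+r*(z-o[2])/r[2]
def pd(n,u,v,d):
    f,cx,cy,R,t=K(n); return R.T@(np.array([(u-cx)/f*d,(v-cy)/f*d,d])-t)
def proj(n,X):
    f,cx,cy,R,t=K(n); c=R@np.array(X)+t; return cx+f*c[0]/c[2],cy+f*c[1]/c[2]
def cloud(n,d):
    f,cx,cy,R,t=K(n); v,u=np.mgrid[:480,:640]; P=np.stack([(u-cx)/f*d,(v-cy)/f*d,d],-1)-t; P=P@R; P[d==0]=np.nan; return P
E
python3 - <<'E'
from h import *
d=np.load('pics/top0.npy'); p=np.load('pics/top0rgb.npy')[:,:,::-1]
c=p[160:340,220:500]; c=cv2.resize(c,None,fx=2.85,fy=2.85,interpolation=cv2.INTER_CUBIC); cv2.imwrite('pics/topcrop.png',c)
p=np.load('pics/side0rgb.npy')[:,:,::-1]
c=p[190:390,230:510]; c=cv2.resize(c,None,fx=2.85,fy=2.85,interpolation=cv2.INTER_CUBIC); cv2.imwrite('pics/sidecrop.png',c)
P=cloud('top',d)
# roof
m=(abs(P[...,2]-.125)<.012); 
m[:180]=0;m[260:]=0;m[:,:270]=0;m[:,400:]=0
xy=P[m][:,:2]; print(len(xy),np.median(P[m][:,2]),cv2.minAreaRect(xy.astype(np.float32)),cv2.boxPoints(cv2.minAreaRect(xy.astype(np.float32))))
# bottle caps
for nm,(u,v,z) in dict(brown=(323,283,.125),wA=(368,270,.12),wB=(415,224,.12),green=(433,263,.13),sb=(416,318,.09)).items():
    q=P[v-8:v+9,u-8:u+9].reshape(-1,3); zt=np.nanpercentile(q[:,2],95); t=q[q[:,2]>zt-.008]
    print(nm,zt,len(t),(t[:,:2].max(0)+t[:,:2].min(0))/2, t[:,:2].max(0)-t[:,:2].min(0))
print(np.nanmedian(P[300:310,200:230,2]))
E
```

```text
5241 0.12521891557429762 ((0.628865659236908, -0.0030505508184432983), (0.15215101838111877, 0.2518044710159302), 9.896676063537598) [[ 0.5322832   0.10790292]
 [ 0.5755613  -0.14015453]
 [ 0.72544813 -0.11400402]
 [ 0.68217003  0.13405342]]
brown 0.12748346029292512 129 [0.46021614 0.02071108] [0.02777292 0.03177164]
wA 0.1328266158642616 189 [ 0.48965509 -0.08483616] [0.03534065 0.03506453]
wB 0.12275750951257727 173 [ 0.61916754 -0.19602704] [0.03749058 0.03277366]
green 0.1333757822791782 206 [ 0.52132742 -0.23957044] [0.04023891 0.0349289 ]
sb 0.08815100295129588 76 [ 0.39170779 -0.21722474] [0.02234686 0.02316192]
-0.0002457572234224954
```

View pics/topcrop.png

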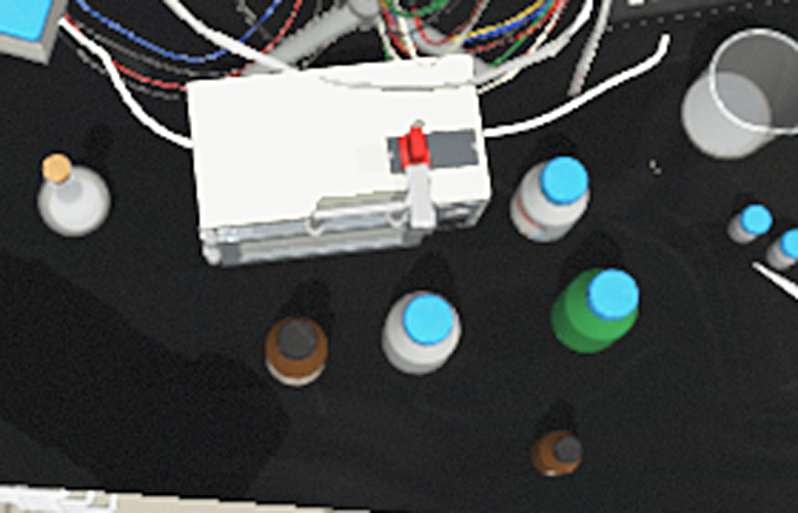

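View pics/sidecrop.png

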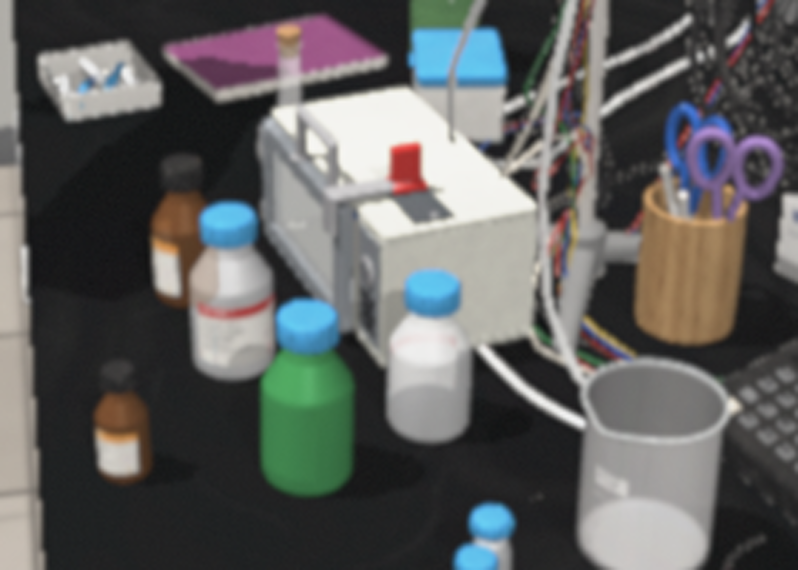

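The candidates, as pixels in the top view:

| Item | Pixel (top view) | Measured top height | Reading |
|---|---|---|---|
| Large brown bottle | (323,283) | 127 mm | The wanted brown bottle |
| Small brown bottle | (416,318) | 88 mm | Decoy |
| White bottle A | (368,272) | 133 mm | pp bottle, about 130 mm nominal |
| White bottle B | (414,226) | 123 mm | Flat bottle |
| Green bottle | (430,266) | 133 mm | Decoy |
| Red tab | (366,211) | not measured | Catch |
| Hoop handle | about (345,236) | not measured | Door handle |

Next I'll refine these positions and check them against the given geometry.

```bash
python3 - <<'E'
from h import *
from scipy.optimize import least_squares
p=np.load('pics/top0rgb.npy'); d=np.load('pics/top0.npy'); P=cloud('top',d)
a=np.radians(9.9); O=np.array([.638,.009])
# refine chamber with roof points z tight, fit rectangle using back/left/right edges
m=(abs(P[...,2]-.125)<.006); m[:180]=0;m[260:]=0;m[:,:270]=0;m[:,400:]=0
R=np.array([[np.cos(a),-np.sin(a)],[np.sin(a),np.cos(a)]])
q=(P[m][:,:2]-O)@R
for i in range(-12,11,3):
    s=q[abs(q[:,1]-i/100)<.008]; print(i, np.round([s[:,0].min(),np.percentile(s[:,0],99.),s[:,0].max()],4))
for i in range(-6,7,2):
    s=q[abs(q[:,0]-i/100)<.008]; print('x',i, np.round([s[:,1].min(),s[:,1].max()],4))
def W(x,y,z): w=R@[x,y]+O; return [w[0],w[1],z]
# high points over roof: tab / handle
h=P[...,2]>.145; h[:185]=0;h[262:]=0;h[:,280:285]=h[:,280:285];h[:,:285]=0;h[:,:]&=True;h[:,395:]=0
for v,u in np.argwhere(h):
    pass
pts=P[h]; qq=(pts[:,:2]-O)@R
red=(p[...,0]>150)&(p[...,1]<80)&(p[...,2]<80)
mr=h&red; t=(P[mr][:,:2]-O)@R; print('tab',mr.sum(),t.min(0),t.max(0),P[mr][:,2].max())
mh=h&~red; t=(P[mh][:,:2]-O)@R; k=(t[:,0]<-.05)&(t[:,0]>-.1); print('handle',k.sum(),t[k].min(0),t[k].max(0),np.median(t[k],0),P[mh][k][:,2].max())
img=p[:,:,::-1].copy()
img=cv2.resize(img[160:340,220:500],None,fx=2.85,fy=2.85,interpolation=cv2.INTER_CUBIC)
def px(X): u,v=proj('top',X); return int((u-220+.5)*2.85),int((v-160+.5)*2.85)
C=[(-.065,-.135),(.065,-.135),(.065,.115),(-.065,.115)]
cv2.polylines(img,[np.array([px(W(*c,.125)) for c in C])],True,(0,255,0),1)
cv2.polylines(img,[np.array([px(W(*c,.0)) for c in C])],True,(255,255,0),1)
cv2.line(img,px(W(-.073,-.052,.165)),px(W(-.073,.018,.165)),(255,0,255),1)
cv2.circle(img,px(W(-.02,-.07,.165)),3,(0,255,255),1)
H=R@[-.073,.108]+O
arc=[px([H[0]+.191*np.cos(a-np.pi/2-t),H[1]+.191*np.sin(a-np.pi/2-t),0]) for t in np.linspace(0,1.75,40)]
cv2.polylines(img,[np.array(arc)],False,(0,0,255),1)
for n,(x,y,r,hh,c) in dict(b=(.460,.0207,.027,.125,.0175),pp=(.4897,-.0848,.032,.13,.0215),fl=(.619,-.196,.03,.12,.02)).items():
  for rr,z in((r,0),(c,hh)):
    cv2.polylines(img,[np.array([px([x+rr*np.cos(t),y+rr*np.sin(t),z]) for t in np.linspace(0,6.28,40)])],True,(0,255,255),1)
cv2.imwrite('pics/ov.png',img); print('hinge',H)
print('tray',pz('top',150,288,.028),'flask',P[222:240,236:255].reshape(-1,3)[::40], 'edge',pz('top',200,318,0),pz('top',400,335,0))
E
```

```text
-12 [-0.0645  0.0629  0.0643]
-9 [-0.0861  0.0631  0.0647]
-6 [-0.0871  0.0634  0.065 ]
-3 [-0.0788  0.0625  0.0639]
0 [-0.0804  0.0627  0.0642]
3 [-0.0797  0.0618  0.063 ]
6 [-0.0813  0.0622  0.0634]
9 [-0.0802  0.0606  0.0634]
x -6 [-0.1362  0.1128]
x -4 [-0.1358  0.1135]
x -2 [-0.1348  0.1141]
x 0 [-0.1355  0.1144]
x 2 [-0.1353  0.1148]
x 4 [-0.1355  0.1139]
x 6 [-0.1337  0.1146]
tab 58 [-0.0335382  -0.07944248] [-0.00739787 -0.06711771] 0.17143641149906835
handle 147 [-0.07928928 -0.05653689] [-0.06766764  0.02172771] [-0.07453049 -0.01621503] 0.1781227808199629
hinge [0.54751868 0.10284098]
tray [0.42026617 0.4639439  0.028     ] flask [[0.58430901 0.24479861 0.13671855]
 [0.58066628 0.24010497 0.13261149]
 [0.57993918 0.23737165 0.1157305 ]
 [0.5795368  0.23479965 0.09691716]
 [0.57952997 0.23242559 0.07576279]
 [0.57710161 0.22839874 0.06499717]
 [0.57451358 0.22423336 0.05465216]
 [0.57145298 0.21973297 0.04622332]
 [0.56736516 0.21456091 0.04246463]] edge [0.35544021 0.33328602 0.        ] [ 0.35043704 -0.18464283  0.        ]
```

View pics/ov.png

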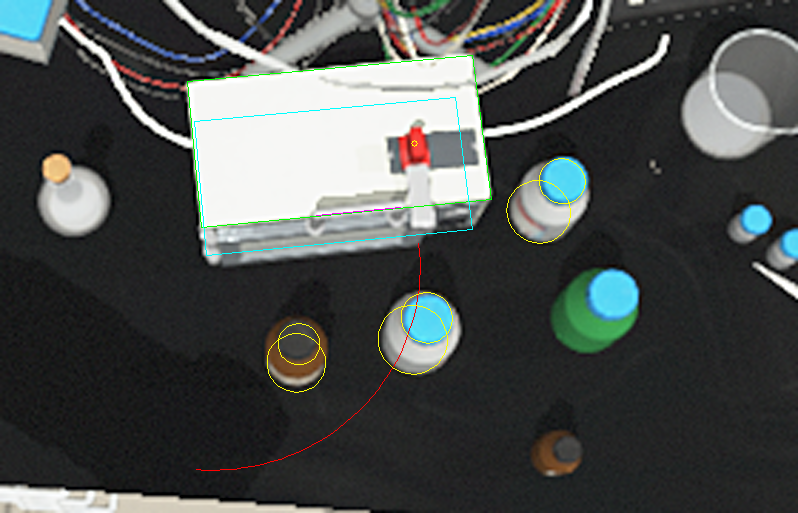

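The overlay fits the chamber at O = (0.638, 0.009) with a yaw of 9.9°. The tab and hoop are where they should be, and the catch sits at about 0.003. The brown and pp bottles stand in the swing arc. The flat, green and small brown bottles are outside it. My circle for the brown bottle looks about 4 mm too near, so I'll use roughly (0.464, 0.021).

```bash
python3 - <<'E'
from h import *
p=np.load('pics/top0rgb.npy')[:,:,::-1]; 
c=cv2.resize(p[260:305,300:400],None,fx=8,fy=8,interpolation=cv2.INTER_CUBIC); c=cv2.convertScaleAbs(c,alpha=1.8,beta=15);cv2.imwrite('pics/c2.png',c)
print(pz('top',220+297.5/2.85-.5,160+338/2.85-.5,.125))
E
```

```text
[0.46512215 0.02232658 0.125     ]
```

View pics/c2.png

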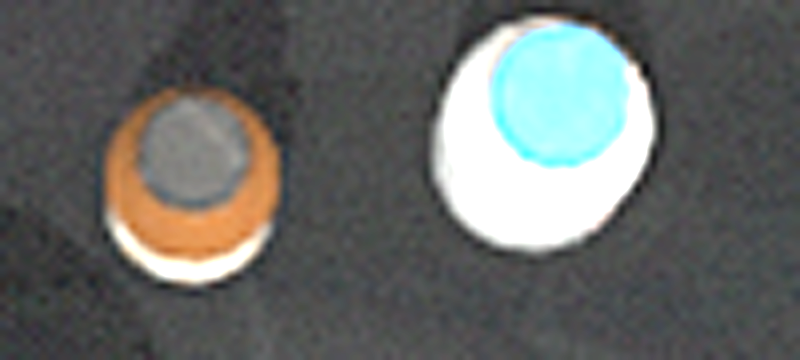

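send_rows(
  deltas="0 0 0 0 0 -0.27 0.8; 0 0 0 0 0 -0.27 0.8; 0 0 0 0 0 -0.27 0.8; -0.113 -0.25 0 0 0 0 0.8; -0.113 -0.25 0 0 0 0 0.8; -0.113 -0.25 0 0 0 0 0.8; -0.113 -0.25 0 0 0 0 0.8; -0.113 -0.25 0 0 0 0 0.8",
  newtons=30,
)

```text
time: 1.1
tool_pos: [0.3501, 0.2722, 0.2136]
orientation: [0.0, 1.0, -0.0, -0.0]
contact_force: [0.9, 0.2, -0.2]
opening: 0.804
```

Crop: the brown cap centre is at (323.6,278.5) and the pp cap centre at (369.8,271.4) in the top view.

```bash
python3 - <<'E'
from h import *
print(pz('top',323.6,278.5,.125),pz('top',369.8,271.4,.128))
E
```

```text
[0.46409821 0.02294087 0.125     ] [ 0.48908255 -0.08638473  0.128     ]
```

send_rows(
  deltas="-0.113 -0.25 0 0 0 0 0.8; -0.113 -0.25 0 0 0 0 0.8; -0.113 -0.25 0 0 0 0 0.8; -0.113 -0.25 0 0 0 0 0.8; -0.113 -0.25 0 0 0 0 0.8; 0 0 0 0 0 0 0.8; 0 0 0 0 0 0 0.8; 0 0 0 0 0 0 0.8",
)

```text
time: 2.1
tool_pos: [0.462, 0.0249, 0.2137]
orientation: [-0.001, 1.0, 0.0, -0.0]
contact_force: [0.7, -0.0, -0.2]
opening: 0.801
```

send_rows(
  deltas="-0.01 -0.01 0.2 0 0 0 0.8; 0 0 0.15 0 0 0 0.8; 0 0 0.1 0 0 0 0.8; 0 0 0.07 0 0 0 0.8; 0 0 0 0 0 0 0.8; 0 0 0 0 0 0 0; 0 0 0 0 0 0 0; 0 0 0 0 0 0 0",
  newtons=30,
)

```text
time: 3.1
tool_pos: [0.4652, 0.0217, 0.1104]
orientation: [0.0, 1.0, -0.0, 0.001]
contact_force: [-0.1, 0.0, 0.2]
opening: 0.161
```

```bash
python3 - <<'E'
from h import *
p,d=snapshot('side'); c=cv2.resize(p[190:390,230:430,::-1],None,fx=3,fy=3,interpolation=cv2.INTER_CUBIC); cv2.imwrite('pics/s1.png',c); s=sense(); print(s['tool_pos'],s['contact_force'],s['opening'],s['opening']*85)
E
```

```text
[0.46503183 0.02167168 0.11026501] [-0.14941869  0.2109851   0.19643052] 0.0774530870615422 6.583512400231087
```

View pics/s1.png

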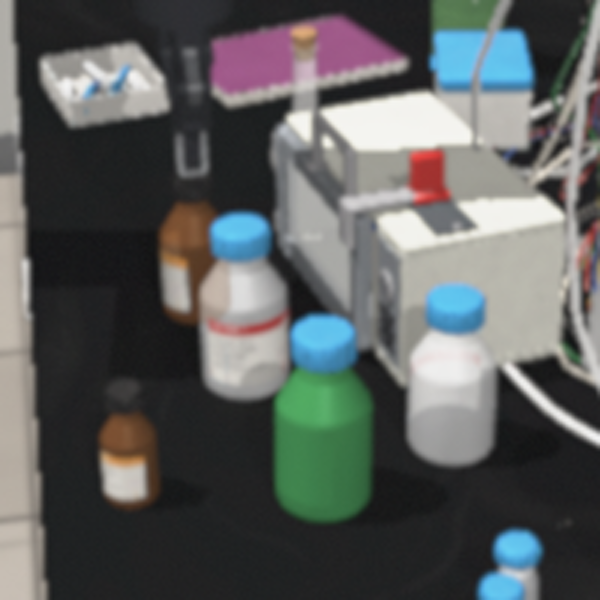

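```bash
python3 - <<'E'
from h import *
s=sense(); print(s['tool_pos'],s['opening'],s['time'])
p,d=snapshot('side'); u,v=proj('side',s['tool_pos']-np.array([0,0,.011])); print(u,v)
b=proj('side',[.464,.022,.125]); b0=proj('side',[.464,.022,0.0])
c=cv2.resize(p[190:310,250:370,::-1],None,fx=5,fy=5,interpolation=cv2.INTER_CUBIC)
for q,col in((( u,v),(0,0,255)),(b,(0,255,0)),(b0,(255,255,0))): cv2.circle(c,(int((q[0]-250+.5)*5),int((q[1]-190+.5)*5)),4,col,1)
p,d=snapshot('top'); e=cv2.resize(p[220:320,260:380,::-1],None,fx=5,fy=5,interpolation=cv2.INTER_CUBIC)
cv2.imwrite('pics/s2.png',c);cv2.imwrite('pics/t2.png',e)
E
```

```text
[0.46503183 0.02167168 0.11026501] 0.0774530870615422 3.15
293.1631450196179 255.6807245648085
```

View pics/s2.png

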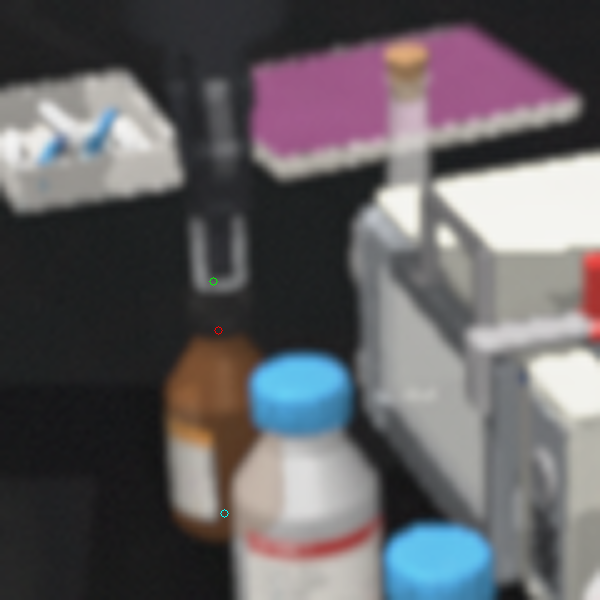

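View pics/t2.png

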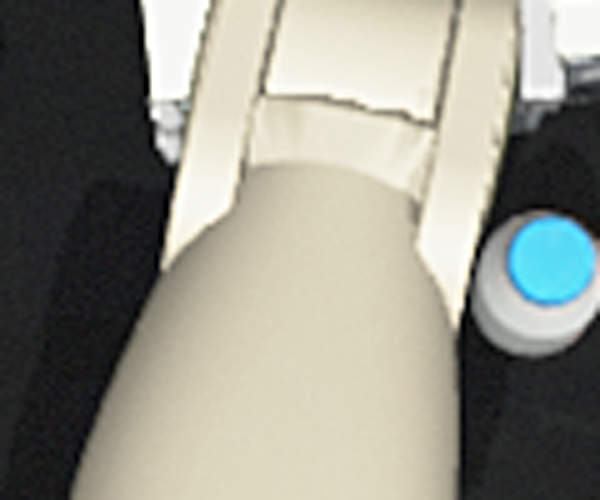

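```bash
python3 - <<'E'
from h import *
p,d=snapshot('side'); s=sense(); print(s['opening'],s['contact_force'])
c=cv2.resize(p[215:305,260:330,::-1],None,fx=7,fy=6.6,interpolation=cv2.INTER_CUBIC)
c=(255*(c/255.)**.45).astype(np.uint8)
cv2.imwrite('pics/s3.png',c)
P=cloud('side',d)
for v in range(225,270,3): print(v,np.round(P[v,293],3))
E
```

```text
0.003967962416816645 [-0.44681313  0.00064525 -0.02203691]
225 [ 0.463 -0.036  0.204]
228 [ 0.463 -0.029  0.193]
231 [ 0.464 -0.013  0.179]
234 [0.465 0.001 0.165]
237 [0.466 0.01  0.153]
240 [0.465 0.007 0.147]
243 [0.465 0.009 0.138]
246 [0.465 0.012 0.129]
249 [0.464 0.007 0.124]
252 [0.463 0.002 0.119]
255 [0.463 0.006 0.109]
258 [0.463 0.011 0.098]
261 [0.463 0.01  0.091]
264 [0.463 0.009 0.084]
267 [0.461 0.001 0.08 ]
```

View pics/s3.png

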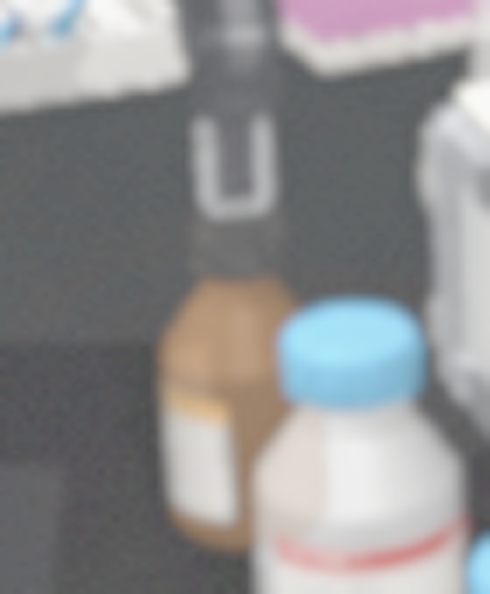

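```bash
python3 - <<'E'
from h import *
p0=np.load('pics/side0rgb.npy');d0=np.load('pics/side0.npy'); p,d=snapshot('side')
P0=cloud('side',d0);P=cloud('side',d)
for v in range(240,262,2):
    print(v,[tuple(np.round(P0[v,u,1:],3)) for u in (287,293,299)],[tuple(np.round(P[v,u,1:],3)) for u in (287,293,299)])
a=[cv2.resize((255*(x[235:305,270:320,::-1]/255.)**.45).astype(np.uint8),None,fx=8,fy=8,interpolation=cv2.INTER_NEAREST) for x in (p0,p)]
cv2.imwrite('pics/s4.png',np.hstack(a))
E
```

```text
240 [(np.float64(0.33), np.float64(-0.005)), (np.float64(0.319), np.float64(-0.001)), (np.float64(0.313), np.float64(-0.0))] [(np.float64(nan), np.float64(nan)), (np.float64(0.005), np.float64(0.148)), (np.float64(0.319), np.float64(-0.003))]
242 [(np.float64(0.312), np.float64(-0.003)), (np.float64(0.312), np.float64(-0.004)), (np.float64(0.304), np.float64(-0.002))] [(np.float64(0.307), np.float64(-0.0)), (np.float64(0.015), np.float64(0.138)), (np.float64(0.309), np.float64(-0.004))]
244 [(np.float64(0.303), np.float64(-0.005)), (np.float64(0.034), np.float64(0.124)), (np.float64(0.291), np.float64(-0.002))] [(np.float64(0.302), np.float64(-0.004)), (np.float64(0.005), np.float64(0.138)), (np.float64(0.291), np.float64(-0.002))]
246 [(np.float64(0.028), np.float64(0.123)), (np.float64(0.023), np.float64(0.124)), (np.float64(0.02), np.float64(0.124))] [(np.float64(0.029), np.float64(0.122)), (np.float64(0.015), np.float64(0.128)), (np.float64(0.025), np.float64(0.122))]
248 [(np.float64(0.014), np.float64(0.124)), (np.float64(0.014), np.float64(0.123)), (np.float64(0.013), np.float
[... 904 characters left out ...]
0.1)), (np.float64(0.007), np.float64(0.106)), (np.float64(0.005), np.float64(0.105))] [(np.float64(0.011), np.float64(0.105)), (np.float64(0.004), np.float64(0.108)), (np.float64(0.01), np.float64(0.103))]
258 [(np.float64(0.212), np.float64(-0.003)), (np.float64(0.016), np.float64(0.096)), (np.float64(0.018), np.float64(0.094))] [(np.float64(0.213), np.float64(-0.003)), (np.float64(0.007), np.float64(0.101)), (np.float64(0.015), np.float64(0.095))]
260 [(np.float64(0.195), np.float64(-0.0)), (np.float64(0.008), np.float64(0.095)), (np.float64(0.016), np.float64(0.089))] [(np.float64(0.197), np.float64(-0.001)), (np.float64(0.008), np.float64(0.095)), (np.float64(0.013), np.float64(0.091))]
```

View pics/s4.png

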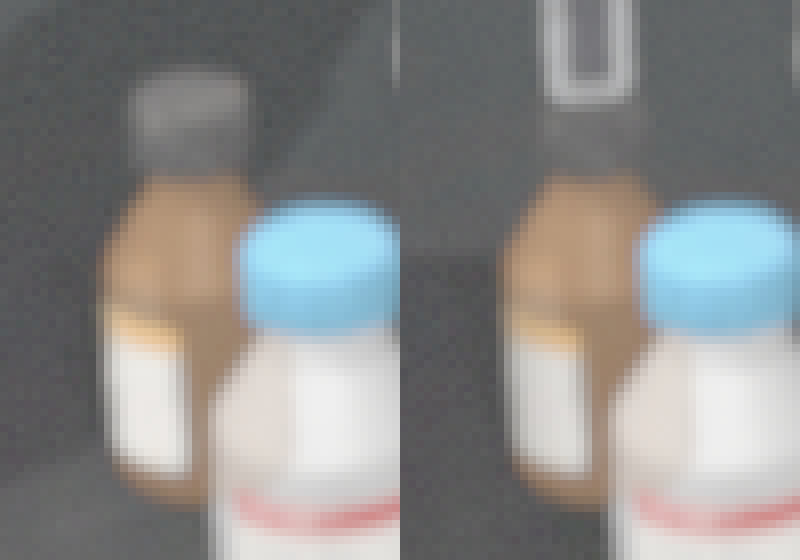

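```bash
python3 - <<'E'
from h import *
p0=np.load('pics/side0rgb.npy');d0=np.load('pics/side0.npy');P0=cloud('side',d0)
T=np.array([.23671,.52343,.21293]); 
c=cv2.resize(p0[80:160,160:230,::-1],None,fx=7,fy=7,interpolation=cv2.INTER_CUBIC)
for z,col in((0,(0,255,0)),(-.011,(0,0,255)),(.008,(255,0,0))):
    u,v=proj('side',T+[0,0,z]); print(u,v); cv2.circle(c,(int((u-160+.5)*7),int((v-80+.5)*7)),4,col,1)
cv2.imwrite('pics/s5.png',c)
m=np.zeros((480,640),bool); m[100:160,170:215]=1
q=P0[m]; q=q[(abs(q[:,0]-.237)<.06)&(abs(q[:,1]-.523)<.08)]; print(np.sort(q[:,2])[:20])
E
```

```text
196.3832461932249 153.78256941692314
196.7995705846153 157.33636558680666
196.0790643744247 151.18603602864334
[0.24121454 0.24141599 0.24143439 0.24160328 0.24210305 0.24254121
 0.24265647 0.24287101 0.24315115 0.24331635 0.2434672  0.24385742
 0.24452975 0.24473383 0.24505545 0.24506725 0.24511004 0.24514281
 0.24540376 0.24545805]
```

View pics/s5.png

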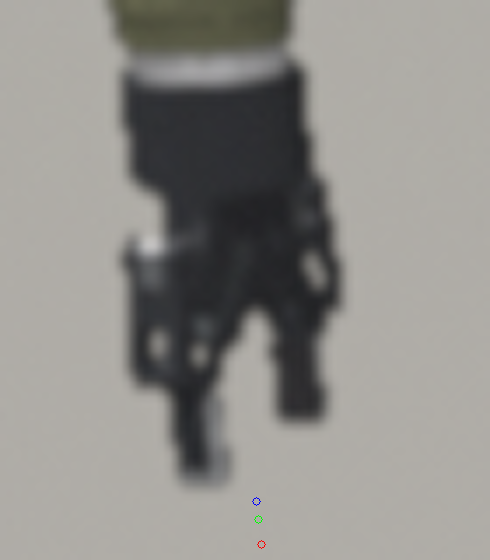

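The side view shows the fingers closed just above the cap without touching it. Both at the start and now, the real tips sit about 27 mm higher than the reported TCP implies. I'll apply that as a tool-z correction, then go lower and check before closing.

send_rows(
  deltas="0 0 -0.05 0 0 0 0.8; 0 0 0 0 0 0 0.8; 0 0 0 0 0 0 0.8; 0 0 0 0 0 0 0.8; 0 0 0.07 0 0 0 0.8; 0 0 0.07 0 0 0 0.8; 0 0 0.04 0 0 0 0.8; 0 0 0 0 0 0 0.8",
)

```text
time: 4.35
tool_pos: [0.4637, 0.0219, 0.0826]
orientation: [0.0, 1.0, 0.0, -0.001]
contact_force: [0.3, -0.2, 0.7]
opening: 0.802
```

```bash
python3 - <<'E'
from h import *
p,d=snapshot('side'); s=sense(); print(s['tool_pos'],s['opening'],s['contact_force'])
c=cv2.resize(p[205:305,250:340,::-1],None,fx=6,fy=6,interpolation=cv2.INTER_CUBIC)
c=(255*(c/255.)**.45).astype(np.uint8)
cv2.imwrite('pics/s6.png',c)
E
```

```text
[0.46423894 0.02182983 0.08326699] 0.7961894633027319 [ 0.39293336 -0.11077631  0.44821843]
```

View pics/s6.png

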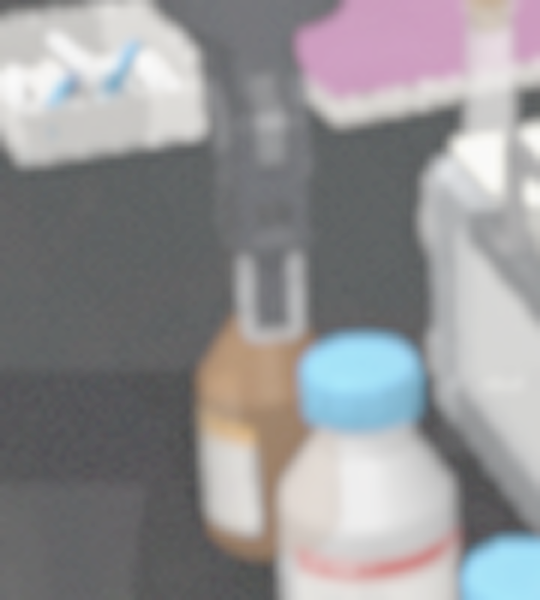

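The fingers now straddle the cap, so I'll close on it.

send_rows(
  deltas="0 0 0 0 0 0 0; 0 0 0 0 0 0 0; 0 0 0 0 0 0 0; 0 0 0 0 0 0 0; 0 0 -0.05 0 0 0 0; 0 0 -0.1 0 0 0 0; 0 0 -0.1 0 0 0 0; 0 0 0 0 0 0 0",
  newtons=35,
)

```text
time: 5.4
tool_pos: [0.4657, 0.0215, 0.1351]
orientation: [0.0, 1.0, -0.0, 0.001]
contact_force: [0.6, -0.6, -2.5]
opening: 0.386
```

```bash
python3 - <<'E'
from h import *
p,d=snapshot('side'); s=sense(); print(s['tool_pos'],s['opening'],s['contact_force'])
c=cv2.resize(p[165:305,250:370,::-1],None,fx=4,fy=4,interpolation=cv2.INTER_CUBIC)
c=(255*(c/255.)**.45).astype(np.uint8)
cv2.imwrite('pics/s7.png',c)
E
```

```text
[0.46498117 0.02163295 0.13403458] 0.39199637484518335 [-0.8011128  -0.20426924 -2.5120487 ]
```

View pics/s7.png

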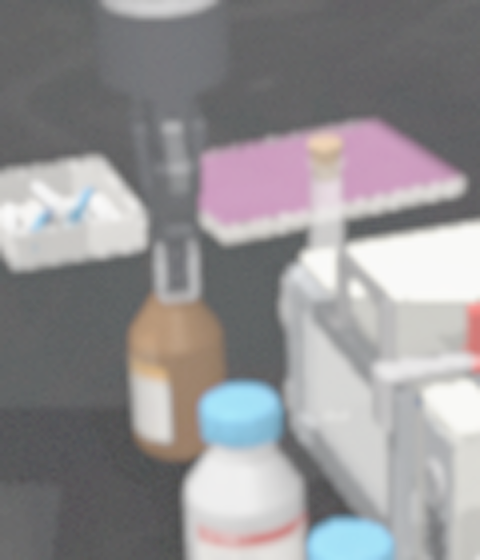

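Lifted: the opening reads 0.39 (about 33 mm, which matches the cap) and the load is 2.5 N. I'll carry it left to about (0.45, 0.29).

send_rows(
  deltas="0 0.08 0 0 0 0 0; 0.015 0.17 0 0 0 0 0; 0.015 0.21 0 0 0 0 0; 0.015 0.23 0 0 0 0 0; 0.015 0.23 0 0 0 0 0; 0.015 0.21 0 0 0 0 0; 0 0.14 0 0 0 0 0; 0 0.07 0 0 0 0 0",
)

```text
time: 6.45
tool_pos: [0.4485, 0.2916, 0.1326]
orientation: [-0.001, 1.0, -0.0, -0.001]
contact_force: [0.2, -0.8, -3.2]
opening: 0.392
```

send_rows(
  deltas="0 0 0.08 0 0 0 0; 0 0 0.08 0 0 0 0; 0 0 0.05 0 0 0 0; 0 0 0.025 0 0 0 0; 0 0 0.015 0 0 0 0; 0 0 0 0 0 0 0; 0 0 0 0 0 0 0; 0 0 0 0 0 0 0",
)

```text
time: 7.45
tool_pos: [0.4505, 0.2899, 0.0844]
orientation: [0.0, 1.0, 0.0, 0.001]
contact_force: [0.3, -0.9, 1.7]
opening: 0.382
```

send_rows(
  deltas="0 0 0 0 0 0 0.8; 0 0 0 0 0 0 0.8; 0 0 0 0 0 0 0.8; 0 0 -0.1 0 0 0 0.8; 0 0 -0.2 0 0 0 0.8; 0 0 -0.2 0 0 0 0.8; 0 -0.15 0 0 0 0 0.8; 0 -0.27 0 0 0 0 0.8",
)

```text
time: 8.45
tool_pos: [0.4504, 0.2061, 0.1845]
orientation: [-0.001, 1.0, 0.0, 0.001]
contact_force: [1.6, -0.8, -1.0]
opening: 0.796
```

```bash
python3 - <<'E'
from h import *
p,d=snapshot('side'); s=sense(); print(s['tool_pos'],s['opening'],s['contact_force'])
cv2.imwrite('pics/s8.png',cv2.resize(p[100:400,200:500,::-1],None,fx=2,fy=2))
E
```

```text
[0.44930459 0.20014877 0.18398659] 0.8026173480668306 [-2.40106277 -4.05680411 -0.56060807]
```

View pics/s8.png

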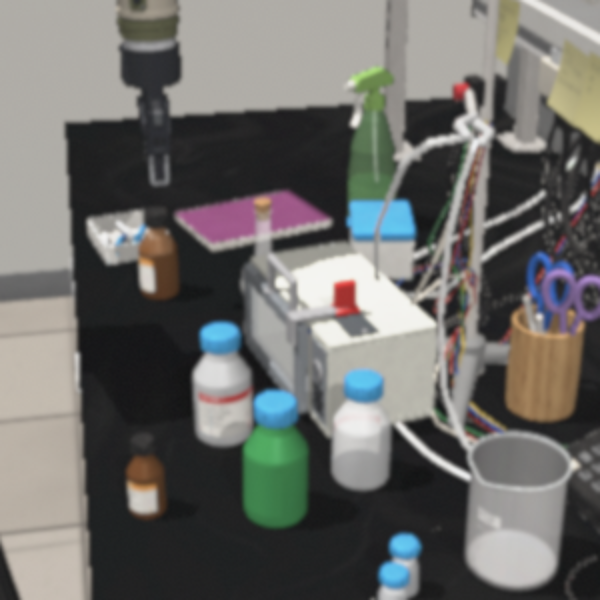

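Brown stands upright at its new place. Next, move above the pp bottle.

send_rows(
  deltas="-0.03 -0.22 0 0 0 0 0.85; -0.03 -0.22 0 0 0 0 0.85; -0.03 -0.22 0 0 0 0 0.85; -0.03 -0.22 0 0 0 0 0.85; -0.03 -0.22 0 0 0 0 0.85; -0.03 -0.2 0 0 0 0 0.85; -0.015 -0.1 0 0 0 0 0.85; 0 -0.05 0 0 0 0 0.85",
)

```text
time: 9.5
tool_pos: [0.4886, -0.0853, 0.1836]
orientation: [0.001, 1.0, 0.0, -0.0]
contact_force: [-0.8, 0.0, -0.8]
opening: 0.849
```

send_rows(
  deltas="0 0 0 0 0 0 0.85; 0 0 0.1 0 0 0 0.85; 0 0 0.1 0 0 0 0.85; 0 0 0.1 0 0 0 0.85; 0 0 0 0 0 0 0.85; 0 0 0 0 0 0 0.85; 0 0 0 0 0 0 0.85; 0 0 0 0 0 0 0.85",
)

```text
time: 10.5
tool_pos: [0.4891, -0.0843, 0.1245]
orientation: [0.0, 1.0, -0.0, 0.001]
contact_force: [0.4, -0.7, -0.2]
opening: 0.849
```

send_rows(
  deltas="0 -0.005 0.08 0 0 0 0.85; 0 0 0.07 0 0 0 0.85; 0 0 0.035 0 0 0 0.85; 0 0 0 0 0 0 0.85; 0 0 0 0 0 0 0; 0 0 0 0 0 0 0; 0 0 0 0 0 0 0; 0 0 0 0 0 0 0",
  newtons=40,
)

```text
time: 11.5
tool_pos: [0.4892, -0.0856, 0.0875]
orientation: [0.0, 1.0, -0.0, 0.001]
contact_force: [-0.7, -2.2, 6.4]
opening: 0.477
```

```bash
python3 - <<'E'
from h import *
p,d=snapshot('side'); s=sense(); print(s['tool_pos'],s['opening'],s['contact_force'])
c=cv2.resize(p[165:325,250:410,::-1],None,fx=3.5,fy=3.5,interpolation=cv2.INTER_CUBIC)
cv2.imwrite('pics/s9.png',c)
E
```

```text
[ 0.48913558 -0.08558994  0.08752346] 0.4781039906993569 [-0.56836836 -0.86013552  6.66244114]
```

View pics/s9.png

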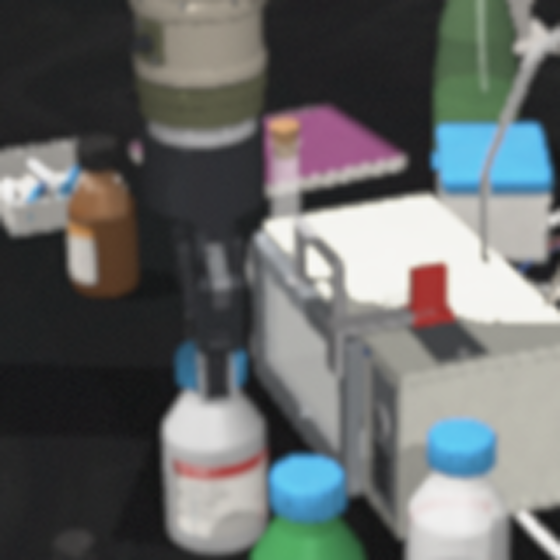

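send_rows(
  deltas="0 0 -0.05 0 0 0 0; 0 0 -0.1 0 0 0 0; 0 0 -0.1 0 0 0 0; 0 0 0 0 0 0 0; 0.03 0.08 0 0 0 0 0; 0.03 0.15 0 0 0 0 0; 0.03 0.17 0 0 0 0 0; 0.03 0.17 0 0 0 0 0",
)

```text
time: 12.55
tool_pos: [0.4628, 0.0306, 0.1355]
orientation: [0.0, 1.0, 0.0, -0.001]
contact_force: [0.1, -0.2, -3.0]
opening: 0.475
```

```bash
python3 - <<'E'
from h import *
p,d=snapshot('side'); s=sense(); print(s['tool_pos'],s['opening'],s['contact_force'])
c=cv2.resize(p[165:325,250:410,::-1],None,fx=3.5,fy=3.5,interpolation=cv2.INTER_CUBIC)
cv2.imwrite('pics/s10.png',c)
E
```

```text
[0.46122082 0.03410883 0.1354145 ] 0.47684922257522455 [-2.44959826  3.25139386 -3.23282016]
```

View pics/s10.png

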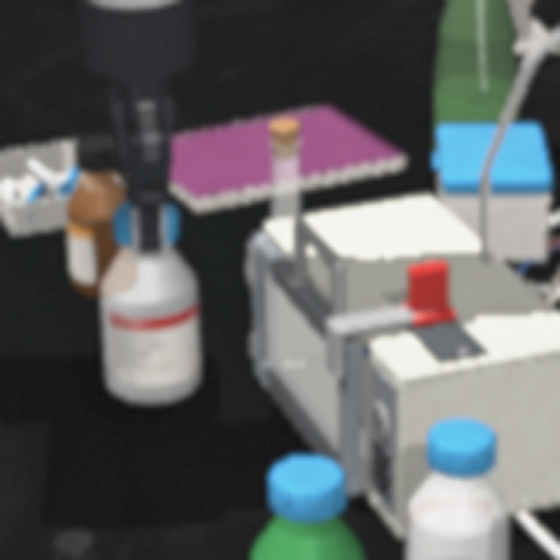

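send_rows(
  deltas="0.025 0.17 0 0 0 0 0; 0.025 0.17 0 0 0 0 0; 0.025 0.16 0 0 0 0 0; 0 0.13 0 0 0 0 0; 0 0.09 0 0 0 0 0; 0 0.06 0 0 0 0 0; 0 0 0 0 0 0 0; 0 0 0 0 0 0 0",
)

```text
time: 13.6
tool_pos: [0.4494, 0.1844, 0.1365]
orientation: [0.0, 1.0, -0.0, -0.0]
contact_force: [-0.3, 0.0, -3.0]
opening: 0.478
```

send_rows(
  deltas="0 0 0.08 0 0 0 0; 0 0 0.08 0 0 0 0; 0 0 0.045 0 0 0 0; 0 0 0.02 0 0 0 0; 0 0 0.015 0 0 0 0; 0 0 0 0 0 0 0; 0 0 0 0 0 0 0; 0 0 0 0 0 0 0",
)

```text
time: 14.6
tool_pos: [0.45, 0.1849, 0.0891]
orientation: [0.0, 1.0, 0.0, 0.0]
contact_force: [0.4, 0.0, -2.8]
opening: 0.486
```

send_rows(
  deltas="0 0 0.008 0 0 0 0; 0 0 0.008 0 0 0 0; 0 0 0 0 0 0 0; 0 0 0 0 0 0 0.85; 0 0 0 0 0 0 0.85; 0 0 0 0 0 0 0.85; 0 0 -0.1 0 0 0 0.85; 0 0 -0.2 0 0 0 0.85",
)

```text
time: 15.6
tool_pos: [0.4482, 0.1844, 0.1445]
orientation: [0.0, 1.0, -0.0, -0.002]
contact_force: [0.5, 0.3, -0.1]
opening: 0.851
```

send_rows(
  deltas="0 0 -0.25 0 0 0 0; 0 0 -0.1 0 0 0 0; 0 0 0 0 0 0 0; -0.08 -0.1 0 0 0 0 0; -0.12 -0.15 0 0 0 0 0; -0.12 -0.15 0 0 0 0 0; -0.12 -0.15 0 0 0 0 0; -0.12 -0.1 0 0 0 0 0",
)

```text
time: 16.6
tool_pos: [0.5615, 0.0534, 0.2134]
orientation: [0.001, 1.0, 0.0, -0.002]
contact_force: [-0.3, 0.3, 0.0]
opening: 0.002
```

```bash
python3 - <<'E'
from h import *
p,d=snapshot('side'); s=sense(); print(s['tool_pos'],s['opening'],s['contact_force'])
cv2.imwrite('pics/s11.png',cv2.resize(p[140:400,230:490,::-1],None,fx=2.3,fy=2.3,interpolation=cv2.INTER_CUBIC))
E
```

```text
[0.56458929 0.05111642 0.21297521] -0.004469646235690989 [ 2.86353574 -2.48793158 -0.31262295]
```

View pics/s11.png

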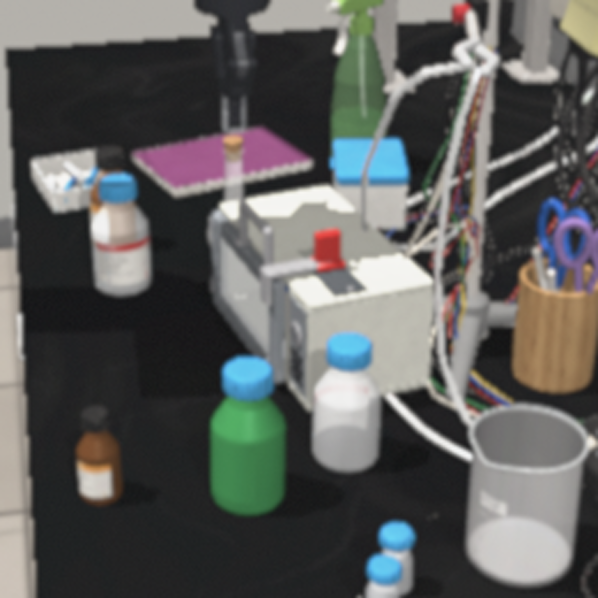

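Both moved bottles stand upright outside the swing. Now for the catch: I'll turn the tool to line up with the chamber and move above the roof on the tab's +y side.

send_rows(
  deltas="0 0 0 0 0 -0.165 0; 0 0 0 0 0 -0.165 0; -0.08 -0.16 0 0 0 0 0; -0.08 -0.16 0 0 0 0 0; -0.075 -0.155 0 0 0 0 0; 0 0 0 0 0 0 0; 0 0 0 0 0 0 0; 0 0 0 0 0 0 0",
)

```text
time: 17.65
tool_pos: [0.6235, -0.0299, 0.2151]
orientation: [-0.086, 0.996, 0.0, -0.001]
contact_force: [0.3, 1.4, 0.4]
opening: -0.002
```

```bash
cat >> h.py <<'E'
A=np.radians(9.9); OC=np.array([.638,.009]); RC=np.array([[np.cos(A),-np.sin(A)],[np.sin(A),np.cos(A)]])
def toC(p): return RC.T@(np.array(p)[:2]-OC)
def W(x,y,z): w=RC@[x,y]+OC; return [w[0],w[1],z]
E
python3 - <<'E'
from h import *
p,d=snapshot('side'); s=sense(); print(s['tool_pos'],toC(s['tool_pos']),s['orientation'])
cv2.imwrite('pics/s12.png',cv2.resize(p[160:310,300:450,::-1],None,fx=4,fy=4,interpolation=cv2.INTER_CUBIC))
E
```

```text
[ 0.62363531 -0.02986735  0.21544625] [-0.02083322 -0.03581888] [-8.65099277e-02  9.96250943e-01  1.75557458e-04 -2.44831232e-04]
```

View pics/s12.png

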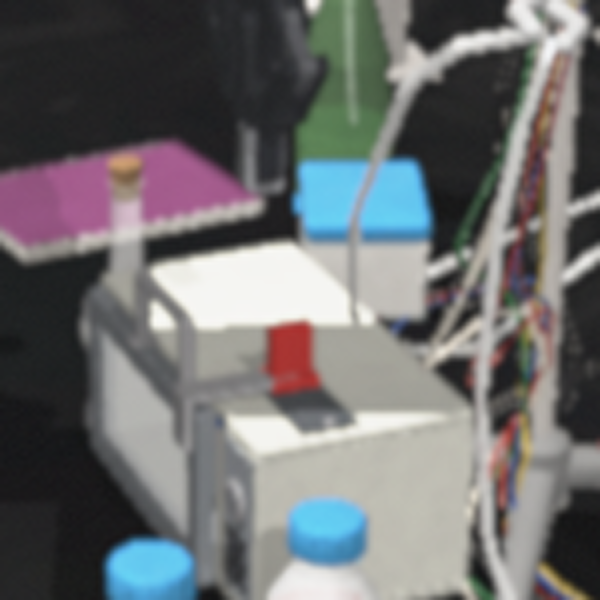

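send_rows(
  deltas="0 0 0.13 0 0 0 0; 0 0 0.13 0 0 0 0; 0 0 0.1 0 0 0 0; 0 0 0.06 0 0 0 0; 0 0 0.03 0 0 0 0; 0 0 0 0 0 0 0; 0 0 0 0 0 0 0; 0 0 0 0 0 0 0",
)

```text
time: 18.7
tool_pos: [0.6248, -0.031, 0.1263]
orientation: [-0.086, 0.996, -0.0, 0.001]
contact_force: [-0.1, -0.3, -0.1]
opening: 0.001
```

```bash
python3 - <<'E'
from h import *
p,d=snapshot('side'); s=sense(); print(s['tool_pos'],toC(s['tool_pos']),s['contact_force'])
cv2.imwrite('pics/s13.png',cv2.resize(p[190:290,310:430,::-1],None,fx=6,fy=6,interpolation=cv2.INTER_CUBIC))
E
```

```text
[ 0.62467236 -0.03094545  0.12622071] [-0.01999697 -0.03705923] [ 0.03575227 -0.04947529  0.08985285]
```

View pics/s13.png

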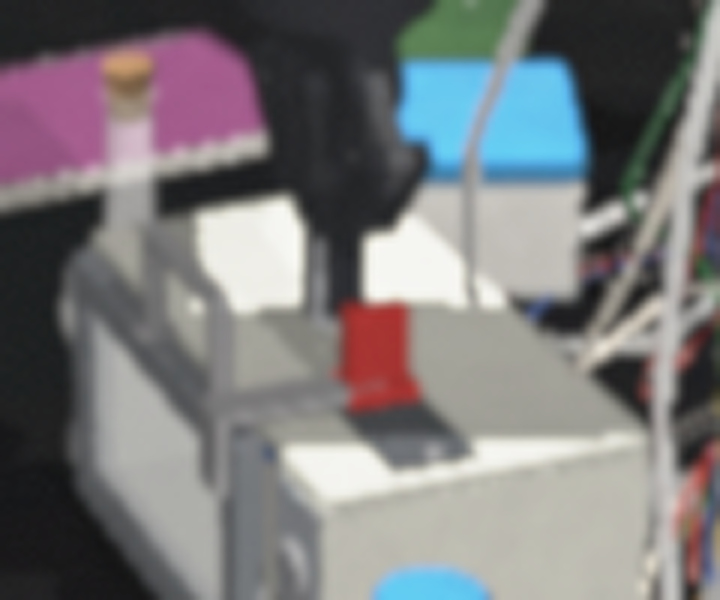

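send_rows(
  deltas="0 -0.03 0 0 0 0 0; 0 -0.03 0 0 0 0 0; 0 -0.03 0 0 0 0 0; 0 -0.03 0 0 0 0 0; 0 -0.03 0 0 0 0 0; 0 -0.03 0 0 0 0 0; 0 -0.025 0 0 0 0 0; 0 -0.02 0 0 0 0 0",
)

```text
time: 19.75
tool_pos: [0.6322, -0.0755, 0.1256]
orientation: [-0.086, 0.996, 0.0, 0.0]
contact_force: [1.1, 1.3, -0.1]
opening: 0.002
```

```bash
python3 - <<'E'
from h import *
p,d=snapshot('side'); s=sense(); print(s['tool_pos'],toC(s['tool_pos']),s['contact_force'])
cv2.imwrite('pics/s14.png',cv2.resize(p[190:290,310:430,::-1],None,fx=6,fy=6,interpolation=cv2.INTER_CUBIC))
E
```

```text
[ 0.63218268 -0.07595545  0.12556864] [-0.02033701 -0.08269024] [0.86622008 0.99671249 0.62544868]
```

View pics/s14.png

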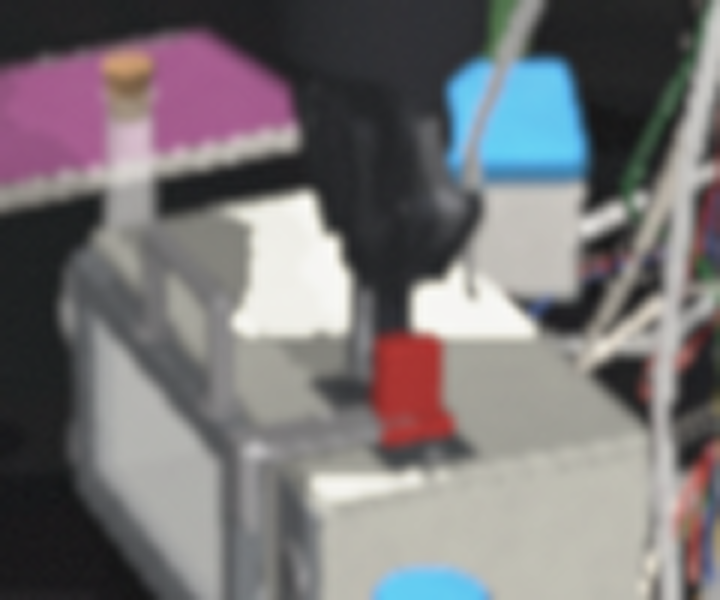

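send_rows(
  deltas="0 -0.005 0 0 0 0 0; 0 -0.005 0 0 0 0 0; 0 -0.005 0 0 0 0 0; 0 -0.005 0 0 0 0 0; 0 -0.005 0 0 0 0 0; 0 0 0 0 0 0 0; 0 0 0 0 0 0 0; 0 0 0 0 0 0 0",
)

```text
time: 20.8
tool_pos: [0.6325, -0.0786, 0.1256]
orientation: [-0.087, 0.996, 0.001, -0.0]
contact_force: [-0.9, 6.5, 1.5]
opening: 0.004
```

send_rows(
  deltas="0 -0.005 0 0 0 0 0; 0 -0.005 0 0 0 0 0; 0 -0.005 0 0 0 0 0; 0 0 0 0 0 0 0; 0 0 0 0 0 0 0; 0 0 0 0 0 0 0; 0 0 0 0 0 0 0; 0 0 0 0 0 0 0",
)

```text
time: 21.8
tool_pos: [0.6325, -0.0787, 0.1256]
orientation: [-0.088, 0.996, 0.004, -0.0]
contact_force: [-1.2, 14.7, 3.1]
opening: 0.001
```

```bash
python3 - <<'E'
from h import *
s=sense(); print(s['tool_pos'],toC(s['tool_pos']),s['contact_force'])
p,d=snapshot('side');P=cloud('side',d)
cv2.imwrite('pics/s15.png',cv2.resize(p[190:290,310:430,::-1],None,fx=6,fy=6,interpolation=cv2.INTER_CUBIC))
red=(p[...,0].astype(int)>120)&(p[...,1]<60)&(p[...,2]<60); red[:220]=0;red[290:]=0;red[:,:340]=0;red[:,420:]=0
q=P[red];q=q[(q[:,2]>.14)]; c=(q[:,:2]-OC)@RC; print(len(q),np.percentile(c,[5,50,95],axis=0))
E
```

```text
[ 0.63248507 -0.07866583  0.12561657] [-0.02050512 -0.08541225] [-1.15209641 14.7212901   3.10965354]
112 [[-0.0305041  -0.11524304]
 [-0.02132344 -0.11198197]
 [-0.01060982 -0.10774227]]
```

View pics/s15.png

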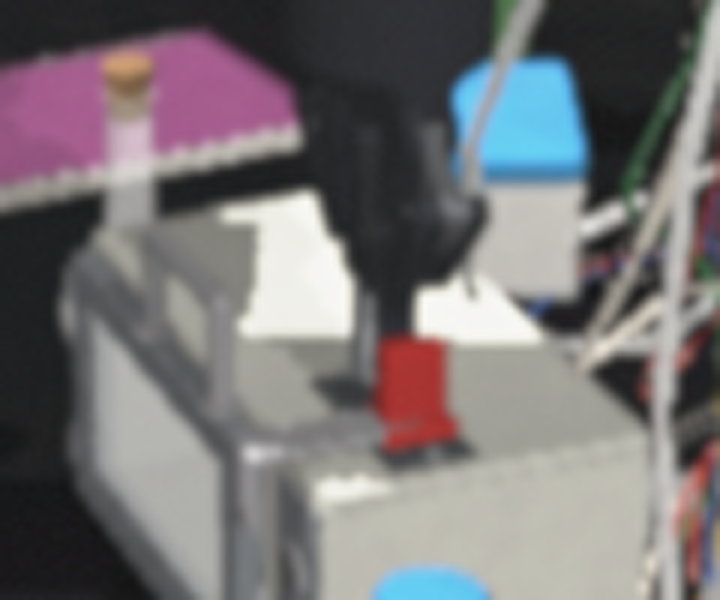

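The catch is at its end stop. The tool position stopped changing while the force rose to 14.7 N, and the tab's -y face is at about -0.112, which puts the tab centre at about -0.106 as expected. Now I'll back off along +y to behind the hoop and plan the pull.

send_rows(
  deltas="0 0.03 0 0 0 0 0; 0 0.06 0 0 0 0 0; 0 0.08 0 0 0 0 0; 0 0.08 0 0 0 0 0; 0 0.07 0 0 0 0 0; 0 0.05 0 0 0 0 0; 0 0 0 0 0 0 0; 0 0 0 0 0 0 0",
)

```text
time: 22.85
tool_pos: [0.6208, -0.0104, 0.1256]
orientation: [-0.086, 0.996, -0.0, 0.0]
contact_force: [-0.0, -0.2, -0.2]
opening: -0.003
```

```bash
python3 - <<'E'
from h import *
s=sense(); c=toC(s['tool_pos']); print(s['tool_pos'],c,s['contact_force'],s['q'])
H=np.array([-.073,.108])
th=np.concatenate([np.linspace(0,1.5,14),[1.56,1.62,1.68]])
def F(t):
    d=.005+.012*np.cos(t)+.016*np.sin(t)
    return H+.125*np.array([-np.sin(t),-np.cos(t)])-d*np.array([-np.cos(t),np.sin(t)])
pts=[c]+[F(t) for t in th]
for t,a,b in zip(th,pts,pts[1:]): print(round(t,2),np.round(b,4),'tx %.3f ty %.3f'%(-(b-a)[0]/.2,(b-a)[1]/.2))
p,d=snapshot('side'); cv2.imwrite('pics/s16.png',cv2.resize(p[190:290,310:430,::-1],None,fx=6,fy=6,interpolation=cv2.INTER_CUBIC))
E
```

```text
[ 0.6207988  -0.0103504   0.12563043] [-0.02027195 -0.01610487] [-0.04080436 -0.21806726 -0.1805376 ] [-1.45790441e-01  4.37848229e-01  1.09136715e-02  1.14361957e+00
 -1.71036994e-04 -3.17810059e-01]
0.0 [-0.056 -0.017] tx 0.179 ty -0.004
0.12 [-0.0688 -0.0183] tx 0.064 ty -0.007
0.23 [-0.0818 -0.0183] tx 0.065 ty -0.000
0.35 [-0.095 -0.017] tx 0.066 ty 0.007
0.46 [-0.1082 -0.0141] tx 0.066 ty 0.014
0.58 [-0.1212 -0.0097] tx 0.065 ty 0.022
0.69 [-0.134  -0.0038] tx 0.064 ty 0.030
0.81 [-0.1462  0.0036] tx 0.061 ty 0.037
0.92 [-0.1576  0.0126] tx 0.057 ty 0.045
1.04 [-0.1681  0.0231] tx 0.052 ty 0.052
1.15 [-0.1774  0.035 ] tx 0.046 ty 0.059
1.27 [-0.1853  0.0481] tx 0.040 ty 0.066
1.38 [-0.1916  0.0623] tx 0.032 ty 0.071
1.5 [-0.1961  0.0774] tx 0.023 ty 0.075
1.56 [-0.1978  0.0855] tx 0.008 ty 0.041
1.62 [-0.1989  0.0938] tx 0.005 ty 0.041
1.68 [-0.1994  0.1021] tx 0.003 ty 0.042
```

View pics/s16.png

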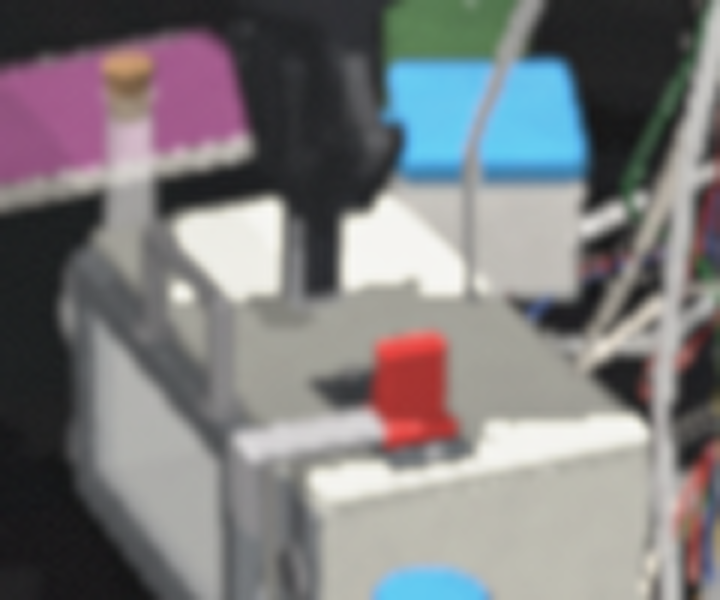

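The catch stays released and the finger is clear behind the hoop. Starting the pull.

send_rows(
  deltas="0.07 0 0 0 0 0 0; 0.07 0 0 0 0 0 0; 0.04 -0.005 0 0 0 0 0; 0.03 -0.005 0 0 0 0 0; 0.035 -0.005 0 0 0 0 0; 0.05 0 0 0 0 0 0; 0.05 0.005 0 0 0 0 0; 0.03 0.005 0 0 0 0 0",
)

```text
time: 23.9
tool_pos: [0.5461, -0.024, 0.1256]
orientation: [-0.086, 0.996, 0.0, -0.0]
contact_force: [1.1, 1.4, 0.1]
opening: -0.001
```

```bash
python3 - <<'E'
from h import *
s=sense(); c=toC(s['tool_pos']); print(s['tool_pos'],c,s['contact_force'])
p,d=snapshot('side'); cv2.imwrite('pics/s17.png',cv2.resize(p[190:310,290:430,::-1],None,fx=5,fy=5,interpolation=cv2.INTER_CUBIC))
E
```

```text
[ 0.54611964 -0.02398384  0.12562662] [-0.09618308 -0.01669578] [1.09661948 1.44249748 0.08830579]
```

View pics/s17.png

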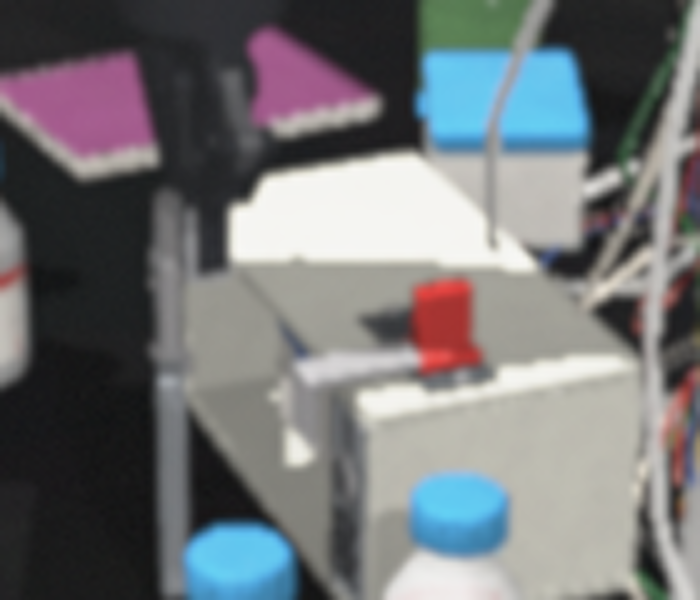

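The door is opening. Continuing along the arc.

send_rows(
  deltas="0.06 0.012 0 0 0 0 0; 0.065 0.022 0 0 0 0 0; 0.065 0.03 0 0 0 0 0; 0.06 0.037 0 0 0 0 0; 0.057 0.045 0 0 0 0 0; 0.052 0.052 0 0 0 0 0; 0.046 0.06 0 0 0 0 0; 0.04 0.065 0 0 0 0 0",
)

```text
time: 24.95
tool_pos: [0.4475, 0.0251, 0.1256]
orientation: [-0.086, 0.996, -0.0, 0.0]
contact_force: [1.4, -0.4, -0.4]
opening: 0.0
```

```bash
python3 - <<'E'
from h import *
s=sense(); c=toC(s['tool_pos']); print(s['tool_pos'],c,s['contact_force'])
p,d=snapshot('side'); cv2.imwrite('pics/s18.png',cv2.resize(p[170:310,260:420,::-1],None,fx=4.5,fy=4.2,interpolation=cv2.INTER_CUBIC))
E
```

```text
[0.4474795  0.02512356 0.12564203] [-0.18491142  0.04863949] [ 1.42461905 -0.38808845 -0.43485472]
```

View pics/s18.png

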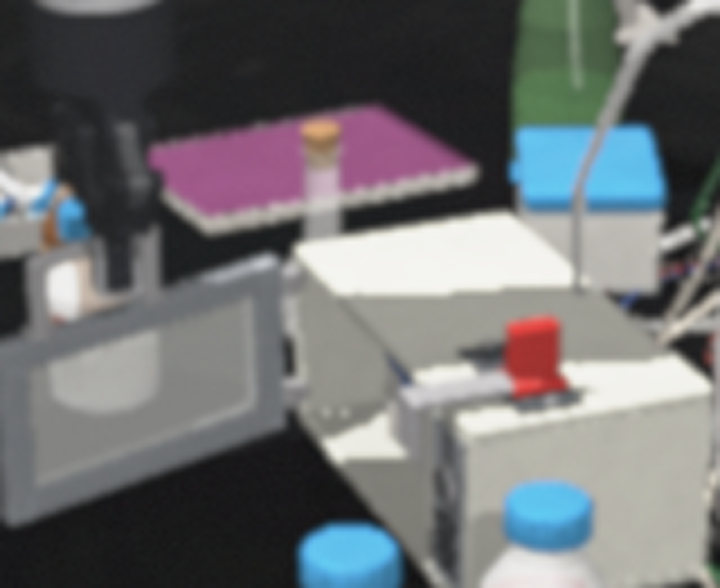

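send_rows(
  deltas="0.032 0.07 0 0 0 0 0; 0.023 0.07 0 0 0 0 0; 0.01 0.045 0 0 0 0 0; 0.006 0.04 0 0 0 0 0; 0.003 0.03 0 0 0 0 0; 0 0.02 0 0 0 0 0; 0 0 0 0 0 0 0; 0 0 0 0 0 0 0",
)

```text
time: 26.0
tool_pos: [0.424, 0.0761, 0.1254]
orientation: [-0.086, 0.996, 0.0, -0.0]
contact_force: [0.2, 0.8, -0.1]
opening: -0.002
```

```bash
python3 - <<'E'
from h import *
s=sense(); c=toC(s['tool_pos']); print(s['tool_pos'],c,s['contact_force'])
p,d=snapshot('side');P=cloud('side',d); cv2.imwrite('pics/s19.png',cv2.resize(p[170:330,240:400,::-1],None,fx=3.7,fy=3.7,interpolation=cv2.INTER_CUBIC))
q=P.reshape(-1,3); cc=(q[:,:2]-OC)@RC
m=(q[:,2]>.02)&(q[:,2]<.12)&(cc[:,0]>-.26)&(cc[:,0]<-.1)&(cc[:,1]>.06)&(cc[:,1]<.125)
x=cc[m]; k=np.polyfit(x[:,0],x[:,1],1); r=x[:,1]-np.polyval(k,x[:,0]); g=abs(r)<.01; k=np.polyfit(x[g,0],x[g,1],1); print(m.sum(),g.sum(),k,'angle',np.pi/2+np.arctan(-k[0]),np.polyval(k,-.073))
E
```

```text
[0.42395929 0.07609929 0.12544385] [-0.19931718  0.10289996] [ 0.17610351  0.80184894 -0.13762744]
2203 2200 [-0.09921077  0.09788261] angle 1.6696835034775361 0.10512499162063785
```

View pics/s19.png

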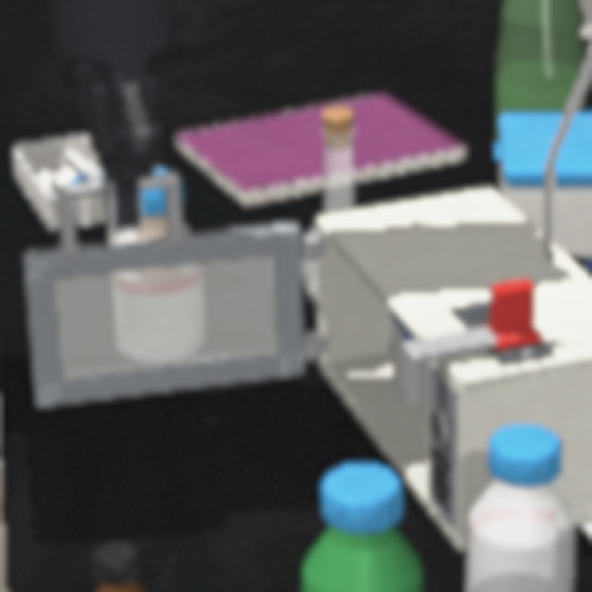

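The door is at about 1.67 rad, past square. Backing the finger off the hoop and rising.

send_rows(
  deltas="0 -0.05 0 0 0 0 0; 0 -0.08 0 0 0 0 0; 0 -0.08 0 0 0 0 0; 0 0 0 0 0 0 0; 0 0 -0.2 0 0 0 0; 0 0 -0.25 0 0 0 0; 0 0 -0.15 0 0 0 0; 0 0 0 0 0 0 0",
)

```text
time: 27.05
tool_pos: [0.4329, 0.0345, 0.248]
orientation: [-0.086, 0.996, -0.0, 0.002]
contact_force: [-0.5, 0.3, -0.3]
opening: 0.004
```

```bash
python3 - <<'E'
from h import *
s=sense(); c=toC(s['tool_pos']); print(s['tool_pos'],c,s['contact_force'])
p,d=snapshot('side');P=cloud('side',d); cv2.imwrite('pics/s20.png',cv2.resize(p[130:390,220:480,::-1],None,fx=2.3,fy=2.3,interpolation=cv2.INTER_CUBIC))
q=P.reshape(-1,3); cc=(q[:,:2]-OC)@RC
m=(q[:,2]>.02)&(q[:,2]<.12)&(cc[:,0]>-.26)&(cc[:,0]<-.1)&(cc[:,1]>.05)&(cc[:,1]<.14)
x=cc[m]; k=np.polyfit(x[:,0],x[:,1],1); r=x[:,1]-np.polyval(k,x[:,0]); g=abs(r)<.01; k=np.polyfit(x[g,0],x[g,1],1); print(m.sum(),g.sum(),'angle',np.pi/2+np.arctan(-k[0]))
red=(p[...,0].astype(int)>120)&(p[...,1]<60)&(p[...,2]<60); red[:200]=0;red[290:]=0;red[:,:340]=0;red[:,420:]=0
q=P[red];q=q[(q[:,2]>.14)]; c=(q[:,:2]-OC)@RC; print(len(q),np.percentile(c,[5,50,95],axis=0))
E
```

```text
[0.43293801 0.03453252 0.24797116] [-0.19761869  0.06040845] [-0.52199864  0.27804588 -0.29013253]
2341 2334 angle 1.6750743799983558
86 [[-0.02972409 -0.11577243]
 [-0.02137471 -0.11295085]
 [-0.01107955 -0.10777111]]
```

View pics/s20.png

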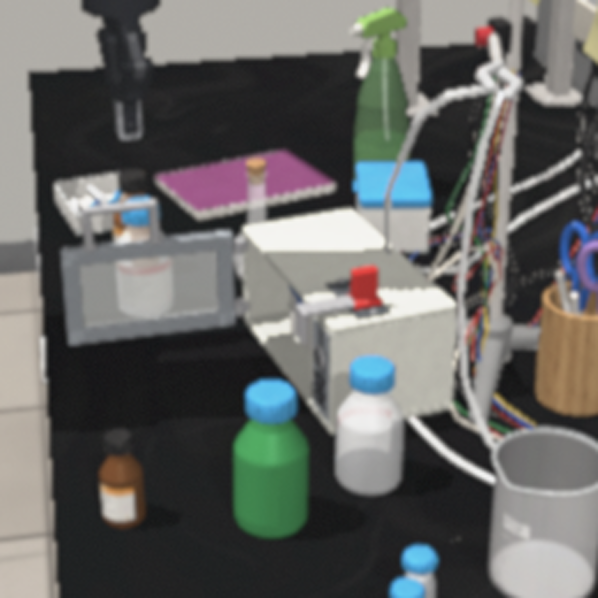

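send_rows(
  deltas="0.05 -0.2 -0.1 0 0 0 0; 0 -0.25 0 0 0 0 0; 0 -0.25 0 0 0 0 0; 0 -0.25 0 0 0 0 0; 0 -0.1 0 0 0 0 0; 0 0 0 0 0 0 0; 0 0 0 0 0 0 0; 0 0 0 0 0 0 0",
)

```text
time: 28.1
tool_pos: [0.4573, -0.1726, 0.2656]
orientation: [-0.087, 0.996, 0.0, -0.0]
contact_force: [0.4, -0.8, -0.8]
opening: 0.0
```

```bash
python3 - <<'E'
from h import *
s=sense(); print(s['tool_pos'],s['contact_force'],s['time'])
p,d=snapshot('top'); cv2.imwrite('pics/t20.png',cv2.resize(p[160:340,200:480,::-1],None,fx=2.8,fy=2.8,interpolation=cv2.INTER_CUBIC))
E
```

```text
[ 0.45730774 -0.17258708  0.26561042] [ 0.3715605  -0.78959123 -0.810967  ] 28.1
```

View pics/t20.png

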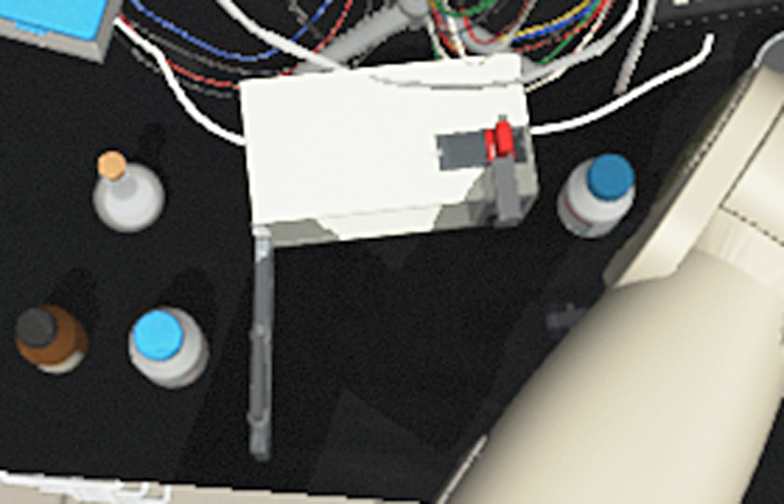

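The top view confirms it. The door stands past square at crop x≈260, clear of the pp bottle (165,345) and the brown bottle (50,340). The flask at (128,195) is untouched, and the tab is at its far end at (500,140). Handing in.

```bash
python3 - <<'E'
from h import *
print(close_job())
E
```

```text
the job is handed in; nothing more can be done
None
```

The chamber is open and the job was handed in at about 28 s, under the 62 s limit.

- **Bottles:** I moved the large brown bottle and the taller white one (pp) out of the swing to about (0.45, 0.29) and (0.45, 0.185) m. Both stand upright in the last pictures, about 60 mm or more clear of the door. I left the flat bottle alone because it was already outside the swing; the flask and the bottles not part of the job stand where they were.
- **Catch:** I pushed it to its end stop before touching the door. The tool stopped moving while the force rose to about 15 N, and the tab measured about -106 mm in the chamber's frame, which is the released end. It stayed there.
- **Door:** I pulled it by the hoop from behind. It measured 1.67 rad with the finger on the hoop and 1.675 rad after I let go, so it is past a right angle. The arm ended clear of everything.

**One thing disagreed:** the fingertips sat about 27 mm higher than the reported tool position implies. My first grasp therefore closed just above the brown cap without touching it. I measured the offset from the side view and corrected for it from then on.

I did not pick out the sample box itself in the pictures.

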